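# Dispense one coin cell and slide it onto the tester's contact plate

### The job

Press the dispenser's thumb plunger once, all the way in, so that a single coin cell comes out on the apron, and let the plunger spring back out. Then gently nudge that cell sideways along the apron with a fingertip, flat and without picking it up, until it lies wholly on the flat metal contact plate of the cell tester (not in the reject tray on the other side), and leave it there with the hand clear. Leave the other things on the bench where they are.

Things in the scene. Friction and masses are not known exactly. Their poses are not given: they have to be found in the camera images.
- station: Coin-cell dispenser, fixed. Origin: on the bench (z = 0) under the magazine's axis; x along the plunger's stroke, from the knob (robot's side) to the exit; y to the left of that; z up. A black deck lies 22 mm above the bench. Clamp blocks beside the magazine reach y = +-24 mm, x = +-13 mm, 42 mm above the bench.
- magazine (a point): Centre of the magazine's open top, 84 mm above the bench, on the station's z axis: an upright aluminium channel, 32 x 32 mm outside, with a narrow slot in front, holding a stack of 6 loose coin cells. The bottom cell rests on the deck behind the gate, a 9.5 mm high opening at station x = +16 mm.
- apron (a point): Point on the apron's top, 22 mm above the bench, at station x = 39 mm, y = 0; axes as the station's. Pressing the plunger home leaves a cell centred about here (farther out if pushed fast). The apron is flat and clear from station x = 16 to 75 mm, y = -48 to +48 mm; a fence 6 mm high closes its far edge (x = 75 to 81 mm); both sides are open.
- plunger (a joint): Plunger travel, m: 0 = out (rest), 0.040 = home against its stop; moves along the station's +x. Spring return: about 2 N at the start, 5 N fully in (up to 1 N more at speed), then a hard stop. A full stroke pushes out the bottom cell; when the plunger returns, the next cell drops to the deck.
- plunger_face (a point): Centre of the flat end of the black round thumb knob (28 mm diameter, 12 mm thick), the face to press; it looks to the station's -x, towards the robot, and moves with the plunger. At rest at station x = -119 mm, y = 0, 27.5 mm above the bench. Bench is clear for 40 mm on both sides of the knob and 50 mm before it.
- cell1: The bottom coin cell of the stack, the one to be dispensed: steel disc, 24.5 mm diameter, 7.7 mm thick, 10.5 g. Origin: centre of its underside, z along its axis. Inside the magazine at the start.
- cell2: The next coin cell in the stack, like the first; it must stay in the magazine. Origin: centre of its underside.
- plate (a point): Centre of the top of the tester's flat steel contact plate, 56 mm (x) by 50 mm (y), axes as the station's. At station x = 47 mm, y = +80 or -80 mm (the side varies), 21.5 mm above the bench: flush with the apron but for 0.5 mm, so a cell slides straight on. Fence 6 mm high along its far edge; outer side open: more than 30 mm past the centre a cell falls off.
- tester: Cell tester, fixed; origin on the bench under the contact plate's centre, axes as the station's. Its plinth, 63 mm wide (y), carries the plate; its grey case with a display stands on the robot's side of the plate, from x = -33 to -122 mm, 63 mm wide, at most 70 mm high, with a parked probe on top.
- tray: Grey reject tray, fixed, 156 x 63 mm, 18 mm high, open at the top, on the other side of the apron from the tester. Origin: on the bench, station x = 47 mm, y opposite the plate. A cell pushed this way would fall in.
- flat_cell: A used coin cell lying in the reject tray; leave it.
- screwdriver: Screwdriver, about 160 mm, lying beyond the dispenser's far fence; leave it. Origin: in the middle, underneath.
- solder_reel: Reel of solder, 64 mm diameter, 46 mm high, standing left of the dispenser; leave it. Origin: centre of its underside.
- flask: White bottle, 48 mm diameter, 115 mm high, right of the dispenser; leave it. Origin: centre of its underside.
- board: Green circuit board, 85 x 60 mm, lying at the left; leave it.
- heatsink: Finned aluminium heat sink, 50 x 40 x 28 mm, at the right; leave it.
- pot: Small steel pot, 60 mm diameter, 45 mm high, at the right; leave it.
- tweezers: Steel tweezers, about 125 mm long, lying at the left; leave them.

How it is judged:
On the way, in this order (a step that is already met when the one before it is completed fails the run):
1. the plunger is pressed all the way in and one cell is pushed out (value of joint plunger above 0.037 m and x of cell1 in the frame of station above 0.034 m).
2. the plunger has sprung back out, with the cell lying on the apron (value of joint plunger below 0.004 m and x of cell1 in the frame of station above 0.03 m and y of cell1 in the frame of station between -0.048 and 0.048 m), for 0.1 s.
At the end, for the whole second after the job is handed in: The dispensed cell lies flat, at rest and wholly on the contact plate (its centre within 17 mm of the plate's centre along the stroke direction and within 14 mm across it), the plunger is back out (within 4 mm), and the next cell lies on the deck inside the magazine (within 6 mm of its axis) (x of cell1 in the frame of plate between -0.017 and 0.017 m and y of cell1 in the frame of plate between -0.014 and 0.014 m and z of cell1 in the frame of plate between -0.002 and 0.002 m and angle between cell1's own z axis and vertical below 0.1 rad and linear speed of cell1 below 0.01 m/s and value of joint plunger below 0.004 m and x of cell2 in the frame of station between -0.006 and 0.006 m and z of cell2 in the frame of station below 0.026 m); the robot touches nothing.
It fails at once if a second cell is pushed out of the magazine (x of cell2 in the frame of station above 0.01 m).
It fails at once if the dispensed cell is pinched or pressed hard by the fingers (more than 15 N) (contact force between the fingers and cell1 above 15 N).
It fails at once if the dispensed cell is lifted off the deck (more than 5 mm) or tipped up (z of cell1 in the frame of station above 0.027 m or angle between cell1's own z axis and vertical above 0.35 rad).
It fails at once if the dispensed cell falls off the deck or into the reject tray (z of cell1 in the frame of station below 0.017 m).
It fails at once if another thing on the bench is moved (more than 15 mm) (distance of any of flat_cell, screwdriver, solder_reel, flask, board, heatsink, pot, tweezers from where it was at the start of the episode above 0.015 m).
It also fails if it takes over 43 s, if anything falls off the work surface, if the arm or the gripper's body presses on something with over 40 N, if the wrist force passes 120 N, or if a joint passes its speed limit or range.

### The arm

A 7-joint arm with a two-finger parallel gripper is mounted at the origin on the work surface. World frame = base frame: x ahead of the robot, y to its left, z up, the work surface at z = 0. Lengths are in m, angles in rad, forces in N, time in s.
With the tool pointing down it reaches from about 0.425 to 0.925 m from the base axis. Payload 6.8 kg.
Tool frame: the origin (TCP) lies midway between the tips of the shut fingers; the grasp point (between the pads) lies 19 mm behind it; z points along the fingers, y is the line along which they close (so a half turn about z gives the same grasp; the last joint's range is limited). The gripper opens to 85 mm and grips with 20 to 120 N. Pads are 22 mm wide; open, the fingers measure 114 mm over their backs; the gripper's body (76 mm by 85 mm) begins 54 mm behind the grasp point. The pads swing forward as they close: fully open they stand 13 mm farther back than shut.
Start: joints at [-1.392, 0.477, 0.022, 1.555, -0.011, 1.109, -0.083], TCP at [0.191, 0.647, 0.207] pointing down, gripper open.
Joint ranges: [-2.96, 2.96], [-0.34, 2.1], [-1.41, 1.46], [0.24, 2.44], [-1.37, 4.51], [0.17, 1.92], [-2.96, 2.96]. Speed limits (rad/s): [2.39, 2.39, 3.14, 3.14, 3.14, 3.14, 3.14].

### API

Orientations are given as a rotation vector (axis times angle).
In Python, from bench import r gives the robot as it stands. The module is installed in compiled form; this text tells all that it offers.
- The arm moves only by the tool apply_moves, never from a script. Its argument "rows" is a list of rows, each a list of 6 numbers: the shift along the tool's x, y, z scaled (see below), then the turn, a rotation vector about the tool's x, y, z scaled (see below). A call has 1 to 5 rows; each row is the pose to reach, as a shift and turn from the pose commanded when the call began, along the tool's axes at that moment; what a row does not reach only later rows make up. The controller multiplies each number of a shift by 0.25 m and each number of a turn by 90 degrees. A row lasts 1/8 s, in which the tool goes at most 62.5 mm and 10.7 degrees, less where a joint would pass 70% of its speed; a pose out of reach is approached as far as the arm can. A call with a number of a shift or a turn outside -1 to 1 is refused whole. A call with a gripper value outside its range is refused whole. "claw" is the opening, from 0 (shut) to 1 (fully open), set as the call begins (left out, the last holds). The fingers move at their own pace and stop on an object; "newtons" is the grip in N (left out, the last holds). Time passes only in rows, so rows that repeat a pose let the fingers close. It gives the time, the measured TCP pose, the force, the opening and the grip force at its end, in the units of the state.
- r.get_obs(): the state, without advancing time (a new reading comes with each control period).
- r.grab_frame(name): name is "scene" or "side" or "wrist"; returns a dict with "pixels" (400x640x3 uint8, red, green, blue), "intrinsics" (3x3 intrinsics, pixels), "eye" and "attitude" of the camera in the world. Camera axes: x right, y up, looking along -z (the intrinsics and any distortion apply to the point x, -y, -z); pixel columns grow to the right and rows downward; lengths in m; the calibration is good to about 2 mm. A picture is of the moment at which its call begins. There is no depth.
- r.hand_in(): hands the job in; it is judged then, once.
Trained networks look in a picture, given as the dict that the camera call returned (one of the last four; its "shot" number tells which), for a name from the list of things; names that differ only in an ending like _2 or _b are one class to them, and where a whole thing is asked for, a point or a joint stands for the part that bears it (a point fixed in the world has none). Each returns a list of dicts, best first, with "conf" (0 to 1); they miss things now and then, are a little off and sometimes report something else, mostly with a low value. They report only what shows in the picture. A call takes as long as a camera call.
- r.search_frame(picture, thing): "rect" ([left, top, width, height] in pixels, round what is visible of it).
- r.outline_of(picture, thing): "pixels" (400x640 bool, what is visible of it) and "rect" ([left, top, width, height] in pixels, round what is visible of it).
- r.landmark_of(picture, thing): "point" ([column, row] in pixels: a listed point, or the origin of a listed thing).
The state is a dict: "clock": time; "joints": joint angles; "qvel": joint speeds; "tau": joint torques, N m; "tcp_pos": TCP position; "orientation": TCP orientation; "contact_force": force on the tool from outside, world axes, zero at the start; "moment": the same for the moment, N m; "grip_width": finger opening in m; "gripper_force": force on a finger pad.
Only numpy, scipy, OpenCV 4.12 (cv2) and the standard library are available. Lean on these libraries where they do the work, as an engineer would, in place of code of your own. Each camera call takes 0.05 s, during which the arm holds its last target. There are 200 camera calls.

## Working session

There is one attempt and no reset: what is moved stays moved. The work goes in short steps, Python scripts to look and compute and a tool call to move; the robot and the scene stay as the last step left them, time stands still between calls to the robot, and variables do not carry over. Pictures are saved under pics/ and viewed, at most 10 in all, crops included, and the job is handed in when it is done.

Besides the shell and the picture viewer there is one more tool, called after ">>>" as a command line: name --pt "numbers of a row" for each row, then --argument value for the rest. apply_moves: Moves the arm, as the interface text tells. Its arguments: {"type":"object","properties":{"rows":{"type":"array","items":{"type":"array","items":{"type":"number"}}},"claw":{"type":"number"},"newtons":{"type":"number"}},"required":["rows"]}

```bash
mkdir -p pics
cat > h.py <<'E'
import numpy as np, cv2
from scipy.spatial.transform import Rotation as R
from bench import r
def rot(a):
    a=np.array(a,float)
    return a if a.shape==(3,3) else (R.from_rotvec(a).as_matrix() if a.size==3 else R.from_quat(a).as_matrix())
def ray(f,p):
    K=np.array(f["intrinsics"]);d=np.linalg.inv(K)@[p[0],p[1],1]
    return np.array(f["eye"]),rot(f["attitude"])@[d[0],-d[1],-d[2]]
def onz(f,p,z):
    e,d=ray(f,p);return e+d*(z-e[2])/d[2]
def proj(f,P):
    c=rot(f["attitude"]).T@(np.array(P)-f["eye"]);q=np.array(f["intrinsics"])@[c[0],-c[1],-c[2]]
    return q[:2]/q[2]
def save(f,n): cv2.imwrite("pics/"+n+".png",f["pixels"][:,:,::-1])
E
python3 - <<'E'
from h import *
o=r.get_obs();print({k:np.round(o[k],3) for k in("clock","tcp_pos","orientation","grip_width")})
Z=dict(station=0,magazine=.084,apron=.022,plunger_face=.0275,plate=.0215,tester=0,tray=0,flask=0,solder_reel=0)
for c in("scene","side"):
    f=r.grab_frame(c);save(f,c+"0");print(c,{k:f[k] for k in f if k!="pixels"})
    for t,z in Z.items():
        l=r.landmark_of(f,t)
        for d in l[:1]: print(t,np.round(d["conf"],2),np.round(d["point"]),np.round(onz(f,d["point"],z),4))
E
```

```text
{'clock': np.float64(0.0), 'tcp_pos': array([0.191, 0.647, 0.206]), 'orientation': array([-4.490e-01, -3.109e+00,  3.000e-03]), 'grip_width': np.float64(0.085)}
scene {'intrinsics': array([[520.43944895,   0.        , 323.51179474],
       [  0.        , 520.43944895, 195.0316469 ],
       [  0.        ,   0.        ,   1.        ]]), 'eye': array([ 1.10822778, -0.62339844,  1.08657232]), 'attitude': array([0.66452714, 0.23397695, 0.69104606]), 'shot': 1}
station 0.89 [328. 212.] [0.5801 0.0273 0.    ]
magazine 0.59 [329. 187.] [0.5698 0.0396 0.084 ]
apron 0.72 [336. 218.] [0.6173 0.0143 0.022 ]
plunger_face 0.64 [307. 175.] [0.4664 0.0689 0.0275]
plate 0.97 [367. 204.] [0.6485 0.1026 0.0215]
tester 0.76 [366. 207.] [0.6419 0.1073 0.    ]
tray 0.57 [313. 238.] [ 0.6044 -0.0626  0.    ]
flask 0.63 [269. 241.] [ 0.5271 -0.1412  0.    ]
solder_reel 0.82 [391. 181.] [0.6369 0.2263 0.    ]
side {'intrinsics': array([[380.37838633,   0.        , 320.3422611 ],
       [  0.        , 380.37838633, 196.47864107],
       [  0.        ,   0.        ,   1.        ]]), 'eye': array([0.34228627, 0.69251757, 0.78714969]), 'attitude': array([ 0.18777547, -1.10886318, -2.63483091]), 'shot': 2}
station 0.63 [314. 225.] [ 0.5769  0.0357 -0.    ]
magazine 0.65 [259. 349.] [0.5544 0.4319 0.084 ]
apron 0.76 [301. 214.] [0.6165 0.029  0.022 ]
plunger_face 0.42 [355. 237.] [0.4557 0.0695 0.0275]
plate 0.63 [284. 234.] [0.6379 0.1077 0.0215]
tester 0.64 [281. 236.] [0.6504 0.0988 0.    ]
tray 0.64 [320. 202.] [ 0.5906 -0.0538  0.    ]
flask 0.75 [346. 186.] [ 0.5354 -0.1411  0.    ]
solder_reel 0.74 [268. 279.] [0.6316 0.2357 0.    ]
```

Run:
```python
from h import *
from scipy.optimize import least_squares
a=cv2.imread("pics/scene0.png")[110:310,200:460];b=cv2.imread("pics/side0.png")[130:330,190:450]
cv2.imwrite("pics/both.png",np.vstack([cv2.resize(a,(390,300)),cv2.resize(b,(390,300))]).reshape(600,390,3))
L=dict(station=(0,0,0),magazine=(0,0,.084),apron=(.039,0,.022),plunger_face=(-.119,0,.0275),plate=(.047,.08,.0215),tester=(.047,.08,0),tray=(.047,-.08,0))
obs=[]
for c in("scene","side"):
    f=r.grab_frame(c)
    for t,P in L.items():
        for d in r.landmark_of(f,t)[:1]: obs.append((f,P,d["point"],c+t))
def res(v):
    M=R.from_euler("z",v[2])
    return np.concatenate([proj(f,M.apply(P)+[v[0],v[1],0])-p for f,P,p,_ in obs])
s=least_squares(res,[.578,.031,-.3],loss="soft_l1")
print(s.x,np.degrees(s.x[2]))
for (o,e) in zip(obs,res(s.x).reshape(-1,2)): print(o[3],np.round(e,1))
```

```text
[ 0.57929162  0.03266467 -0.25430076] -14.570360099610353
scenestation [-1.  -1.7]
scenemagazine [ 1.1 -2.4]
sceneapron [ 2.4 -0.3]
sceneplunger_face [-2.4 -0.4]
sceneplate [ 1.4 -0.2]
scenetester [-1.5  1.5]
scenetray [ 0.3 -1. ]
sidestation [0.  0.3]
sidemagazine [-0.4 -1.6]
sideapron [-1.1 -0.9]
sideplunger_face [-1.1  0.2]
sideplate [ 0.5 -0.8]
sidetester [ 2.1 -0.2]
sidetray [ 0.  -2.3]
```

View pics/both.png

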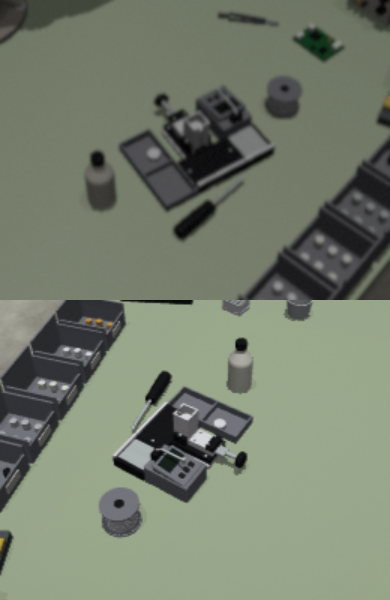

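```bash
cat >> h.py <<'E'
S=np.array([.5793,.0327,0]);YAW=-.2543
MS=R.from_euler("z",YAW)
def w(P): return MS.apply(P)+S
def st(P): return MS.inv().apply(np.array(P)-S)
TOOL=MS*R.from_matrix(np.diag([-1.,1,-1]))
def go(P):
    o=r.get_obs();T=R.from_rotvec(o["orientation"])
    print("t",round(float(o["clock"]),2),"st tcp",np.round(st(o["tcp_pos"])*1000,1),"F",np.round(o["contact_force"],1))
    d=T.inv().apply(w(P)-o["tcp_pos"])/.25; t=(T.inv()*TOOL).as_rotvec()/(np.pi/2)
    print("shift",np.round(d,3),"turn",np.round(t,4))
E
python3 -c "
from h import *
go([-.157,0,.18]);go([-.157,0,.022])"
```

```text
t 1.8 st tcp [-530.5  497.3  207.2] F [ 0.3 -0.2  0.4]
shift [-1.558 -1.939  0.109] turn [-0.     -0.     -0.0207]
t 1.8 st tcp [-530.5  497.3  207.2] F [ 0.3 -0.2  0.4]
shift [-1.558 -1.939  0.741] turn [-0.     -0.     -0.0207]
```

>>> apply_moves --pt "-0.156 -0.194 0 0 0 -0.02" --pt "-0.312 -0.388 0 0 0 -0.02" --pt "-0.468 -0.582 0 0 0 -0.02" --pt "-0.624 -0.776 0 0 0 -0.02" --pt "-0.78 -0.97 0 0 0 -0.02" --claw 0

```text
clock: 2.42
tcp_pos: [0.3101, 0.3578, 0.2075]
orientation: [0.4, 3.116, 0.001]
contact_force: [0.9, -0.3, 0.2]
grip_width: -0.0003
gripper_force: 0.0
```

```bash
python3 -c "
from h import *
go([-.157,0,.15])"
```

```text
t 2.42 st tcp [-342.3  247.   207.5] F [ 0.9 -0.3  0.2]
shift [-0.742 -0.987  0.229] turn [ 0.0006  0.0002 -0.0008]
```

>>> apply_moves --pt "-0.145 -0.197 0.04 0 0 0" --pt "-0.29 -0.394 0.08 0 0 0" --pt "-0.435 -0.59 0.13 0 0 0" --pt "-0.58 -0.79 0.18 0 0 0" --pt "-0.73 -0.985 0.23 0 0 0"

```text
clock: 3.05
tcp_pos: [0.4242, 0.0744, 0.15]
orientation: [0.399, 3.115, 0.002]
contact_force: [1.3, 0.8, 0.8]
grip_width: -0.0
gripper_force: 0.0
```

Run:
```python
from h import *
go([-.157,0,.022])
for c in ("wrist","side"):
    f=r.grab_frame(c);save(f,c+"1")
    if c=="wrist": fw=f
    for t,z in (("plunger_face",.0275),("magazine",.084),("apron",.022),("plate",.0215)):
        for d in r.landmark_of(f,t)[:1]: print(c,t,round(d["conf"],2),np.round(d["point"]),np.round(st(onz(f,d["point"],z))*1000,1), "pred",np.round(proj(f,w(dict(plunger_face=(-.119,0,.0275),magazine=(0,0,.084),apron=(.039,0,.022),plate=(.047,.08,.0215))[t]))))
```

```text
t 3.05 st tcp [-160.6    1.3  150. ] F [1.3 0.8 0.8]
shift [-0.014 -0.006  0.512] turn [ 0.0008  0.0007 -0.0004]
wrist plunger_face 0.71 [323. 228.] [-122.3    4.5   27.5] pred [318. 231.]
wrist magazine 0.83 [324. 374.] [-2.9  5.4 84. ] pred [318. 376.]
wrist apron 0.81 [322. 355.] [33.9  4.8 22. ] pred [318. 359.]
wrist plate 0.26 [488. 316.] [-17.7 183.   21.5] pred [388. 364.]
side plunger_face 0.49 [350. 235.] [-115.1    3.9   27.5] pred [352. 235.]
side magazine 0.95 [312. 204.] [-2.3  7.6 84. ] pred [313. 202.]
side apron 0.84 [304. 211.] [38.3 -7.2 22. ] pred [302. 213.]
side plate 0.93 [278. 232.] [53.9 89.9 21.5] pred [283. 231.]
```

View pics/wrist1.png

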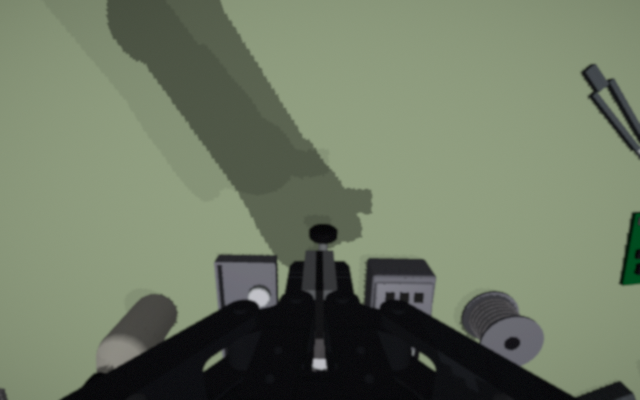

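```bash
sed -i 's/^TOOL=/S=S+MS.apply([-.001,.0035,0])\nTOOL=/' h.py; python3 -c "
from h import *
go([-.157,0,.022])"
```

```text
t 3.55 st tcp [-161.2    0.4  150. ] F [-0.2 -0.6  0. ]
shift [-0.017 -0.002  0.512] turn [0.0003 0.0001 0.0009]
```

>>> apply_moves --pt "-0.005 0 0.2 0 0 0" --pt "-0.01 0 0.38 0 0 0" --pt "-0.017 -0.002 0.48 0 0 0" --pt "-0.017 -0.002 0.512 0 0 0"

```text
clock: 4.05
tcp_pos: [0.4265, 0.0748, 0.0207]
orientation: [-0.398, -3.114, 0.002]
contact_force: [1.0, -0.9, 0.1]
grip_width: 0.0002
gripper_force: 0.0
```

Run:
```python
from h import *
go([-.130,0,.022])
f=r.grab_frame("wrist");a=f["pixels"];b=r.grab_frame("side")
for t,g in (("w",f),("s",b)):
    for d in r.landmark_of(g,"plunger_face")[:1]: print(t,round(d["conf"],2),np.round(d["point"]),np.round(st(onz(g,d["point"],.0275))*1000,1))
cv2.imwrite("pics/d2.png",np.hstack([cv2.resize(a[150:350,220:420],(400,400)),cv2.resize(b["pixels"][150:290,270:410],(400,400))])[:,:,::-1])
go([-.130,0,.022])
```

```text
t 4.05 st tcp [-157.5   -1.2   20.7] F [ 1.  -0.9  0.1]
shift [-0.11   0.005 -0.006] turn [-0.0009 -0.0013  0.0001]
s 0.64 [353. 236.] [-120.7   -0.5   27.5]
t 4.25 st tcp [-156.    -0.7   22.7] F [-0.1  0.7  0.1]
shift [-0.104  0.003  0.003] turn [ 0.0006  0.0007 -0.0004]
```

View pics/d2.png

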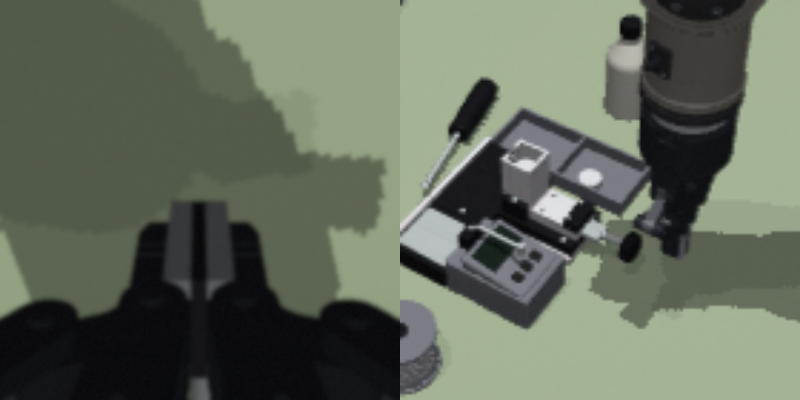

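>>> apply_moves --pt "-0.05 0.002 0.003 0 0 0" --pt "-0.09 0.002 0.003 0 0 0" --pt "-0.12 0.002 0.003 0 0 0" --pt "-0.15 0.002 0.003 0 0 0" --pt "-0.175 0.002 0.003 0 0 0"

```text
clock: 4.88
tcp_pos: [0.4704, 0.0637, 0.0211]
orientation: [-0.4, -3.116, 0.0]
contact_force: [-0.1, 0.0, -0.6]
grip_width: -0.0
gripper_force: 0.0
```

```bash
python3 -c "
from h import *
go([-.090,0,.022])"
```

```text
t 4.88 st tcp [-112.2   -0.9   21.1] F [-0.1  0.  -0.6]
shift [-0.089  0.004 -0.004] turn [-0.      0.     -0.0008]
```

Run:
```python
from h import *
f=r.grab_frame("wrist");a=f["pixels"];b=r.grab_frame("side")
for t,g in (("w",f),("s",b)):
    for d in r.landmark_of(g,"plunger_face")[:1]: print(t,round(d["conf"],2),np.round(d["point"]),np.round(st(onz(g,d["point"],.0275))*1000,1))
    for d in r.search_frame(g,"cell1")[:1]: print(t,d)
cv2.imwrite("pics/d3.png",np.hstack([cv2.resize(a[150:350,220:420],(400,400)),cv2.resize(b["pixels"][170:270,280:380],(400,400))])[:,:,::-1])
go([-.090,0,.022])
```

```text
w 0.86 [325. 237.] [-121.2    1.8   27.5]
s 0.62 [353. 235.] [-120.1   -2.1   27.5]
t 5.17 st tcp [-113.1   -0.9   21. ] F [ 0.5  0.3 -0.5]
shift [-0.093  0.004 -0.004] turn [-0.0001 -0.0003 -0.0007]
```

View pics/d3.png

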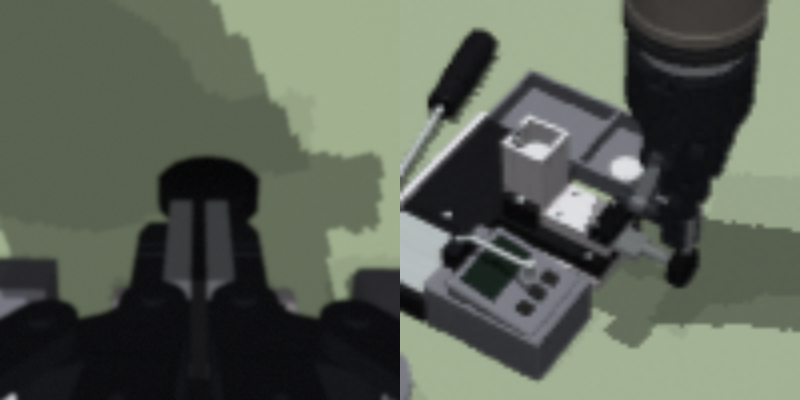

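Run:
```python
from h import *
T=[]
for c in("wrist","side"):
    g=r.grab_frame(c);o=r.get_obs();im=g["pixels"][:,:,::-1].copy()
    x,y,ww,hh=(240,170,160,120) if c=="wrist" else (300,170,100,75)
    k=4 if c=="wrist" else 5.333
    im=cv2.resize(im[y:y+hh,x:x+ww],None,fx=k,fy=k)[:400]
    def pt(P): return tuple(int(v) for v in (proj(g,P)-[x,y])*k)
    for X,col in((-.119,(0,0,255)),(-.107,(0,255,255))):
        pts=np.array([pt(w((X,.014*np.cos(a),.0275+.014*np.sin(a)))) for a in np.arange(0,6.3,.2)])
        cv2.polylines(im,[pts],True,col)
    M=R.from_rotvec(o["orientation"])
    for dx in(-.011,.011): cv2.line(im,pt(M.apply([dx,-.0145,0])+o["tcp_pos"]),pt(M.apply([dx,.0145,0])+o["tcp_pos"]),(255,0,255))
    cv2.circle(im,pt(o["tcp_pos"]),4,(0,255,0),-1)
    print(c,st(g["eye"]),"look",MS.inv().apply(-rot(g["attitude"])[:,2]))
    T.append(im)
h=min(t.shape[0] for t in T)
im=np.hstack([t[:h] for t in T]);cv2.imwrite("pics/d4.png",cv2.resize(im,None,fx=800/im.shape[1],fy=800/im.shape[1]))
```

```text
wrist [-0.19217706 -0.00129499  0.18778884] look [ 3.05218130e-01 -5.70972440e-04 -9.52282294e-01]
side [-0.39438025  0.57547253  0.78714969] look [ 0.3880317  -0.60227282 -0.69763805]
```

View pics/d4.png

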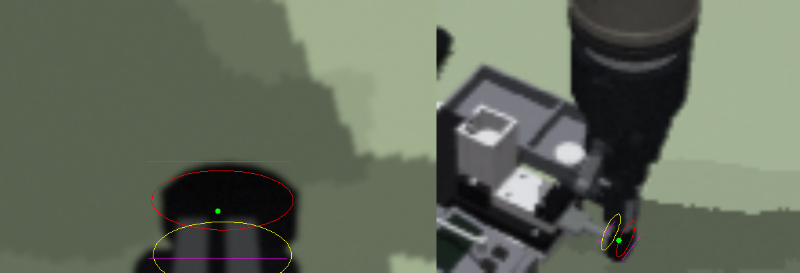

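Run:
```python
from h import *
g=r.grab_frame("side");q=r.grab_frame("wrist");s=r.grab_frame("scene");o=r.get_obs();go([-.09,0,.022])
for x in(-.167,-.145):
  for z in(.0227,.044): print("d2 side",x,z,[np.round((proj(g,w((x,y,z)))-[270,150])/.35+[400,0]) for y in(-.007,.007)])
x0=st(o["tcp_pos"])
print("TCP in side, scene, wrist",proj(g,o["tcp_pos"]),proj(s,o["tcp_pos"]),proj(q,o["tcp_pos"]))
im=cv2.resize(g["pixels"][205:255,320:386],None,fx=6,fy=6,interpolation=cv2.INTER_CUBIC)
c=proj(s,o["tcp_pos"]).astype(int)
i2=cv2.resize(s["pixels"][c[1]-25:c[1]+25,c[0]-33:c[0]+33],None,fx=6,fy=6,interpolation=cv2.INTER_CUBIC);print("scene crop org",c-[33,25])
im=np.clip(np.hstack([im,i2]).astype(float)*1.6,0,255).astype(np.uint8)
cv2.imwrite("pics/d5.png",im[:,:,::-1])
```

```text
t 5.42 st tcp [-112.9   -0.8   21.1] F [-0.2 -0.6  0.8]
shift [-0.092  0.003 -0.004] turn [ 0.     -0.0001 -0.0006]
d2 side -0.167 0.0227 [array([685., 265.]), array([678., 275.])]
d2 side -0.167 0.044 [array([687., 249.]), array([680., 260.])]
d2 side -0.145 0.0227 [array([663., 255.]), array([656., 265.])]
d2 side -0.145 0.044 [array([665., 239.]), array([657., 250.])]
TCP in side, scene, wrist [350.02792481 236.10407044] [306.7175908  178.27945182] [319.91302838 247.40514633]
scene crop org [273 153]
```

View pics/d5.png

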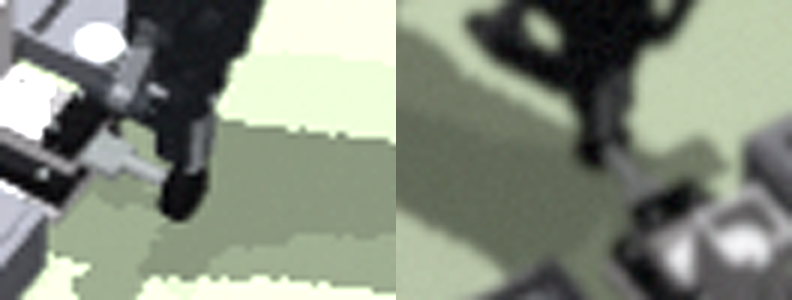

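>>> apply_moves --pt "0.1 -0.003 -0.004 0 0 0" --pt "0.175 -0.003 -0.004 0 0 0" --pt "0.175 -0.003 0.06 0 0 0" --pt "0.1 -0.003 0.06 0 0 0" --pt "0.08 -0.003 0.06 0 0 0"

```text
clock: 6.05
tcp_pos: [0.4511, 0.0682, 0.0061]
orientation: [0.401, 3.115, 0.0]
contact_force: [-2.6, 2.2, 0.3]
grip_width: 0.0004
gripper_force: 1.1
```

Run:
```python
from h import *
go([-.09,0,.006])
g=r.grab_frame("side");q=r.grab_frame("wrist")
im=cv2.resize(g["pixels"][205:255,320:386],None,fx=6,fy=6,interpolation=cv2.INTER_CUBIC)
i2=cv2.resize(q["pixels"][200:300,254:386],None,fx=3,fy=3)
im=np.clip(np.hstack([im,i2]).astype(float)*1.6,0,255).astype(np.uint8)
cv2.imwrite("pics/d6.png",im[:,:,::-1])
go([-.09,0,.006])
```

```text
t 6.05 st tcp [-132.    -1.4    6.1] F [-2.6  2.2  0.3]
shift [-0.168  0.006  0.001] turn [ 0.0001  0.0003 -0.001 ]
t 6.15 st tcp [-132.8   -1.4    6.1] F [-0.4 -0.2 -0.3]
shift [-0.171  0.006  0.   ] turn [ 0.0001 -0.0003 -0.0009]
```

View pics/d6.png

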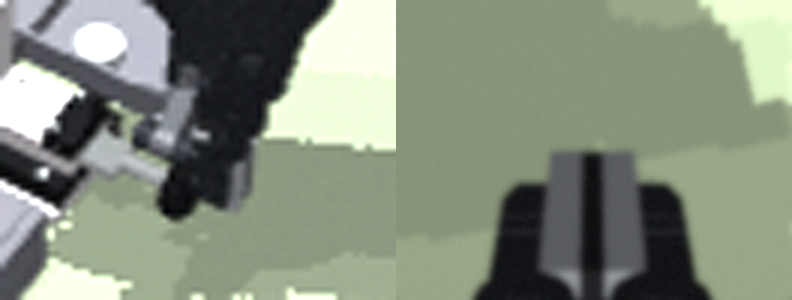

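>>> apply_moves --pt "-0.03 0.005 0 0 0 0" --pt "-0.055 0.005 0 0 0 0" --pt "-0.08 0.005 0 0 0 0" --pt "-0.105 0.005 0 0 0 0" --pt "-0.125 0.005 0 0 0 0"

```text
clock: 6.78
tcp_pos: [0.4796, 0.0607, 0.0057]
orientation: [-0.401, -3.113, 0.002]
contact_force: [-6.4, -1.5, 2.7]
grip_width: 0.0001
gripper_force: 2.6
```

Run:
```python
from h import *
go([-.09,0,.006])
g=r.grab_frame("side")
for t,z in(("plunger_face",.0275),("cell1",.022)):
  for d in r.landmark_of(g,t)[:2]: print(t,round(d["conf"],2),np.round(d["point"]),np.round(st(onz(g,d["point"],z))*1000,1))
```

```text
t 6.78 st tcp [-102.5   -1.5    5.7] F [-6.4 -1.5  2.7]
shift [-0.05   0.006 -0.001] turn [-0.0009 -0.0017 -0.0011]
plunger_face 0.63 [340. 232.] [-86.5   3.8  27.5]
cell1 0.42 [304. 215.] [31.8  1.1 22. ]
```

>>> apply_moves --pt "-0.015 0.003 0 0 0 0" --pt "-0.03 0.003 0 0 0 0" --pt "-0.042 0.003 0 0 0 0" --pt "-0.05 0.003 0 0 0 0"

```text
clock: 7.42
tcp_pos: [0.4893, 0.0588, 0.0054]
orientation: [-0.399, -3.108, 0.002]
contact_force: [-13.4, -0.2, 9.7]
grip_width: -0.0002
gripper_force: 6.8
```

Run:
```python
from h import *
go([-.09,0,.006])
g=r.grab_frame("side")
for t,z in(("plunger_face",.0275),("cell1",.022)):
  for d in r.landmark_of(g,t)[:2]: print(t,round(d["conf"],2),np.round(d["point"]),np.round(st(onz(g,d["point"],z))*1000,1))
go([-.09,0,.006])
```

```text
t 7.42 st tcp [-92.6  -0.9   5.4] F [-13.4  -0.2   9.7]
shift [-0.01   0.003 -0.002] turn [-0.0014 -0.0047 -0.0008]
plunger_face 0.66 [388. 140.] [ -19.7 -430.5   27.5]
plunger_face 0.44 [312. 202.] [ 34.6 -47.9  27.5]
cell1 0.45 [303. 215.] [33.8  0.6 22. ]
t 7.58 st tcp [-92.6  -0.8   5.4] F [-10.5  -1.    6.9]
shift [-0.011  0.003 -0.002] turn [-0.0013 -0.0045 -0.0006]
```

>>> apply_moves --pt "-0.012 0.003 0 0 0 0" --pt "-0.02 0.003 0 0 0 0" --pt "-0.02 0.003 0 0 0 0"

```text
clock: 7.95
tcp_pos: [0.4893, 0.059, 0.0047]
orientation: [-0.396, -3.1, 0.003]
contact_force: [-21.6, 2.8, 16.6]
grip_width: 0.0001
gripper_force: 11.0
```

Run:
```python
from h import *
go([-.09,0,.006])
g=r.grab_frame("side");q=r.grab_frame("scene")
for t,z in(("cell1",.022),("magazine",.084),("plate",.0215)):
  for h in(g,q):
    for d in r.landmark_of(h,t)[:1]: print(t,round(d["conf"],2),np.round(d["point"]),np.round(st(onz(h,d["point"],z))*1000,1))
```

```text
t 7.95 st tcp [-92.7  -0.7   4.7] F [-21.6   2.8  16.6]
shift [-0.011  0.003 -0.005] turn [-0.0025 -0.0104 -0.    ]
cell1 0.63 [300. 218.] [33.6 14.  22. ]
cell1 0.5 [335. 215.] [ 33.4 -10.7  22. ]
magazine 0.94 [317. 203.] [-8.6 -6.3 84. ]
magazine 0.79 [331. 187.] [-7.8  3.3 84. ]
plate 0.65 [282. 233.] [45.5 83.1 21.5]
plate 0.8 [362. 201.] [34.  76.5 21.5]
```

>>> apply_moves --pt "0.05 0 0 0 0 0" --pt "0.1 0 0 0 0 0" --pt "0.15 0 0 0 0 0" --pt "0.2 0 0 0 0 0" --pt "0.25 0 0 0 0 0"

```text
clock: 8.98
tcp_pos: [0.4384, 0.0749, 0.0065]
orientation: [0.4, 3.114, 0.001]
contact_force: [-1.5, -0.1, 0.2]
grip_width: -0.0002
gripper_force: 0.0
```

Run:
```python
from h import *
go([-.16,0,.19])
g=r.grab_frame("side");q=r.grab_frame("scene")
for t,z in(("cell1",.022),("magazine",.084),("plate",.0215),("apron",.022),("plunger_face",.0275)):
  for h in(g,q):
    for d in r.landmark_of(h,t)[:1]: print(t,round(d["conf"],2),np.round(d["point"]),np.round(st(onz(h,d["point"],z))*1000,1))
a=cv2.resize(g["pixels"][180:255,260:360],(400,300),interpolation=cv2.INTER_CUBIC);b=cv2.resize(q["pixels"][155:230,290:390],(400,300),interpolation=cv2.INTER_CUBIC)
cv2.imwrite("pics/d7.png",np.clip(np.hstack([a,b])[:,:,::-1].astype(float)*1.4,0,255).astype(np.uint8))
```

```text
t 8.97 st tcp [-146.     1.9    6.5] F [-1.5 -0.1  0.2]
shift [ 0.054 -0.007 -0.734] turn [ 0.0007  0.0014 -0.0006]
cell1 0.41 [302. 216.] [33.   7.1 22. ]
cell1 0.44 [338. 215.] [36.1 -3.8 22. ]
magazine 0.7 [314. 206.] [-7.4  5.9 84. ]
magazine 0.83 [331. 189.] [-2.1  1.8 84. ]
plate 0.7 [288. 197.] [109.6 -34.4  21.5]
plate 0.84 [365. 204.] [46.9 77.6 21.5]
apron 0.87 [304. 212.] [37.8 -9.4 22. ]
apron 0.69 [337. 215.] [36.1 -6.1 22. ]
plunger_face 0.55 [356. 234.] [-124.6  -11.6   27.5]
plunger_face 0.4 [306. 175.] [-118.1    0.7   27.5]
```

View pics/d7.png

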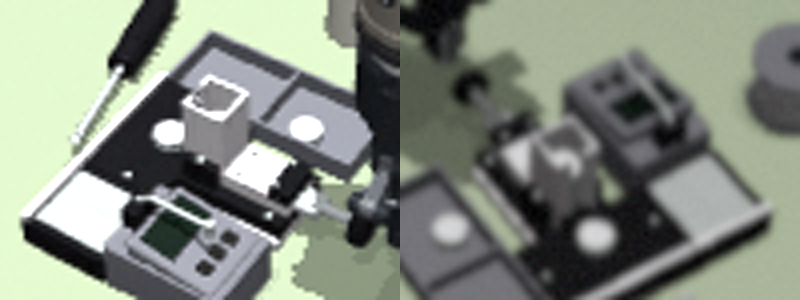

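>>> apply_moves --pt "0 0 -0.22 0 0 0" --pt "0 0 -0.44 0 0 0" --pt "-0.05 -0.05 -0.62 0 0 0"

```text
clock: 9.95
tcp_pos: [0.4465, 0.0597, 0.163]
orientation: [0.397, 3.116, 0.001]
contact_force: [1.5, 0.2, -0.3]
grip_width: 0.0001
gripper_force: 0.0
```

```bash
cat >> h.py <<'E'
OFF=.0205
def tip(P,th):
    o=r.get_obs();T=R.from_rotvec(o["orientation"]);G=MS*R.from_euler("y",np.radians(th))*R.from_matrix(np.diag([-1.,1,-1]))
    zt=T.as_matrix()[:,2]
    print("t",round(float(o["clock"]),2),"st tcp",np.round(st(o["tcp_pos"])*1000,1),"tip",np.round(st(o["tcp_pos"]-OFF*zt)*1000,1),"tilt",np.round(np.degrees(np.arccos(-zt[2])),1),"F",np.round(o["contact_force"],1))
    tc=w(P)+OFF*G.as_matrix()[:,2]
    print("shift",np.round(T.inv().apply(tc-o["tcp_pos"])/.25,3),"turn",np.round((T.inv()*G).as_rotvec()/(np.pi/2),3),"j",np.round(o["joints"],2))
def cell():
    for c in("side","scene","wrist"):
        g=r.grab_frame(c)
        for t in ("cell1",):
          for d in r.outline_of(g,t)[:2]:
            m=d["pixels"];ys,xs=np.nonzero(m)
            if len(xs)<5: continue
            p=[xs.mean(),ys.mean()];print(c,t,round(d["conf"],2),np.round(p,1),len(xs),"st",np.round(st(onz(g,p,.0285))*1000,1))
E
python3 -c "
from h import *
cell();tip([.043,-.045,.12],25)
f=r.grab_frame('side')
for t,z in(('plunger_face',.0275),):
  for d in r.landmark_of(f,t)[:1]: print(t,d['conf'],st(onz(f,d['point'],z)))
"
```

```text
side cell1 0.3 [348.3 175.6] 337 st [   3.5 -200.2   28.5]
scene cell1 0.61 [338.2 214.7] 61 st [41.  -5.4 28.5]
wrist cell1 0.28 [267.  269.6] 395 st [-44.8 -65.6  28.5]
t 10.25 st tcp [-135.   -11.5  160. ] tip [-135.   -11.5  180.5] tilt 0.1 F [-0.8 -0.2 -0.3]
shift [-0.678 -0.133  0.233] turn [-0.001  0.277 -0.001] j [-0.64  0.17  0.41  2.14 -0.09  0.85  1.14]
plunger_face 0.64 [-0.11764441  0.00099137  0.0275    ]
```

>>> apply_moves --pt "-0.1 -0.1 0 0 0.07 0" --pt "-0.3 -0.133 0 0 0.14 0" --pt "-0.5 -0.133 0.05 0 0.21 0" --pt "-0.678 -0.133 0.12 0 0.277 0" --pt "-0.678 -0.133 0.233 0 0.277 0"

```text
clock: 10.98
tcp_pos: [0.605, -0.0177, 0.0971]
orientation: [-0.346, -2.683, -0.072]
contact_force: [-0.7, 0.3, -1.0]
grip_width: 0.0
gripper_force: 0.0
```

```bash
python3 -c "
from h import *
cell();tip([.043,-.045,.05],25)
g=r.grab_frame('side');q=r.grab_frame('scene')
a=cv2.resize(g['pixels'][140:260,250:410],(400,300),interpolation=cv2.INTER_CUBIC);b=cv2.resize(q['pixels'][115:235,250:410],(400,300),interpolation=cv2.INTER_CUBIC)
cv2.imwrite('pics/d8.png',np.clip(np.hstack([a,b])[:,:,::-1].astype(float)*1.4,0,255).astype(np.uint8))
print(st(onz(g,[302,213.2],.0285)),st(onz(g,[339.3,213.75],.0285)),st(onz(q,[339.3,213.75],.0285)))
"
```

```text
scene cell1 0.38 [338.7 214.4] 63 st [40.9 -3.9 28.5]
t 11.28 st tcp [ 35.4 -44.4 104.3] tip [ 44.  -44.4 122.9] tilt 24.9 F [-0.7 -0.2 -0.2]
shift [-0.119 -0.003  0.266] turn [ 0.001  0.002 -0.   ] j [-0.27  0.76  0.42  1.48 -0.36  1.41  1.56]
[0.03561134 0.00224954 0.0285    ] [-0.05249872 -0.04916594  0.0285    ] [ 0.04005014 -0.00128086  0.0285    ]
```

View pics/d8.png

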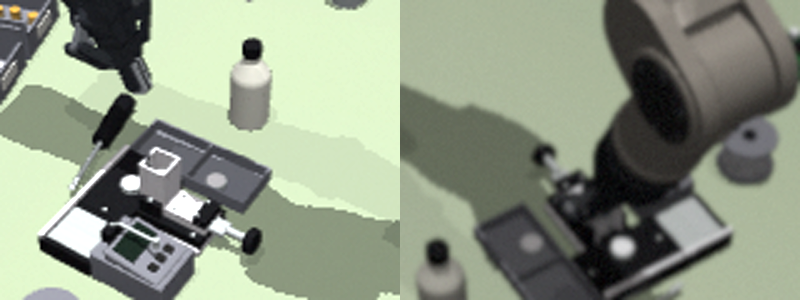

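```bash
python3 -c "
from h import *
g=r.grab_frame('side');o=r.get_obs();T=R.from_rotvec(o['orientation'])
for OF in(0,.01,.02,.03):
  print(OF,[np.round(proj(g,T.apply([x,y,-OF])+o['tcp_pos']),1) for x in(-.011,.011) for y in(-.008,.008)])
"
```

```text
0 [array([309. , 181.1]), array([305.7, 184.5]), array([315.1, 181.1]), array([311.9, 184.5])]
0.01 [array([307.6, 178. ]), array([304.3, 181.4]), array([313.7, 178. ]), array([310.4, 181.4])]
0.02 [array([306.2, 174.9]), array([302.8, 178.3]), array([312.3, 174.9]), array([309. , 178.3])]
0.03 [array([304.7, 171.8]), array([301.3, 175.2]), array([310.9, 171.7]), array([307.5, 175.1])]
```

>>> apply_moves --pt "-0.06 -0.003 0.13 0 0.002 0" --pt "-0.1 -0.003 0.22 0 0.002 0" --pt "-0.119 -0.003 0.266 0 0.002 0"

```text
clock: 11.8
tcp_pos: [0.6002, -0.016, 0.029]
orientation: [-0.344, -2.682, -0.077]
contact_force: [0.5, -0.2, -0.6]
grip_width: -0.0002
gripper_force: 0.0
```

```bash
python3 -c "
from h import *
g=r.grab_frame('side');o=r.get_obs();T=R.from_rotvec(o['orientation'])
tip([.043,-.045,.035],25)
P=g['pixels'];cv2.imwrite('pics/x.png',P[:,:,::-1])
for OF in(0,.01,.02,.03):
  print(OF,[np.round(proj(g,T.apply([x,y,-OF])+o['tcp_pos']),1) for x in(-.011,.011) for y in(-.008,.008)])
print(P[185:225,290:325].mean(2).astype(int).tolist().__str__().replace('], [','\n'))
"
```

```text
t 11.85 st tcp [ 33.  -45.5  27.9] tip [ 41.8 -45.5  46.4] tilt 25.3 F [-0.8  0.3 -1.3]
shift [-0.024  0.002  0.039] turn [-0.    -0.003 -0.001] j [-0.26  0.85  0.4   1.51 -0.38  1.3   1.59]
0 [array([310.9, 201.3]), array([307.8, 204.7]), array([316.8, 201.5]), array([313.7, 205. ])]
0.01 [array([309.6, 198.5]), array([306.4, 201.9]), array([315.4, 198.7]), array([312.3, 202.1])]
0.02 [array([308.2, 195.6]), array([305., 199.]), array([314. , 195.8]), array([310.9, 199.3])]
0.03 [array([306.8, 192.8]), array([303.6, 196.2]), array([312.7, 192.9]), array([309.5, 196.3])]
[[31, 29, 32, 31, 29, 21, 22, 22, 22, 21, 21, 17, 19, 23, 21, 27, 53, 88, 62, 100, 154, 154, 154, 154, 153, 154, 154, 154, 154, 154, 154, 154, 154, 154, 154
20, 29, 31, 31, 32, 31, 22, 22, 22, 18, 21, 19, 19, 23, 26, 45, 58, 61, 83, 67, 153, 153, 153, 153, 153, 154, 154, 153, 154, 154, 153, 154, 154, 153, 154
18, 16, 18, 21, 28, 31, 23, 23, 21, 21, 22, 21, 20, 23, 44, 82, 82, 40, 85, 63, 101, 150, 137, 146, 153, 153, 154, 153, 153, 154, 154, 153, 154, 154, 153
33, 20, 20, 19, 18, 21, 27, 21, 22, 21, 20, 18, 20, 28, 5
[... 4705 characters left out ...]
 26, 26, 26, 26, 26, 27, 24, 21, 8, 13, 36, 92, 128, 36, 51, 83, 100, 97, 91, 107, 169, 219, 226, 227, 219, 147, 146
28, 25, 23, 27, 25, 24, 26, 26, 25, 25, 26, 25, 26, 26, 26, 19, 7, 9, 8, 12, 22, 26, 26, 26, 48, 97, 99, 146, 217, 219, 226, 226, 226, 226, 220
25, 35, 37, 25, 25, 26, 24, 25, 26, 26, 23, 26, 25, 26, 24, 20, 10, 7, 7, 10, 7, 12, 19, 28, 39, 99, 145, 220, 226, 224, 220, 226, 226, 226, 227
65, 152, 172, 25, 26, 26, 24, 26, 26, 25, 25, 25, 25, 25, 27, 18, 10, 8, 10, 9, 10, 9, 10, 10, 39, 110, 173, 225, 219, 154, 186, 226, 226, 225, 226
36, 69, 74, 25, 27, 26, 26, 26, 26, 26, 27, 24, 26, 25, 18, 20, 20, 12, 9, 8, 10, 10, 10, 8, 31, 77, 103, 143, 196, 198, 226, 226, 226, 226, 226]]
```

```bash
python3 -c "
from h import *
tip([.034,-.042,.033],25)"
```

```text
t 11.85 st tcp [ 33.  -45.5  27.9] tip [ 41.8 -45.5  46.4] tilt 25.3 F [-0.8  0.3 -1.3]
shift [0.005 0.014 0.062] turn [-0.    -0.003 -0.001] j [-0.26  0.85  0.4   1.51 -0.38  1.3   1.59]
```

>>> apply_moves --pt "0.005 0.01 0.035 0 0 0" --pt "0.005 0.01 0.055 0 0 0" --pt "0.005 0.01 0.062 0 0 0"

```text
clock: 12.22
tcp_pos: [0.5943, -0.0118, 0.0167]
orientation: [-0.344, -2.684, -0.077]
contact_force: [-0.3, -0.0, 1.3]
grip_width: 0.0
gripper_force: 0.0
```

```bash
python3 -c "
from h import *
tip([.034,-.042,.027],25)"
```

```text
t 12.22 st tcp [ 26.7 -42.9  16.7] tip [ 35.4 -42.9  35.3] tilt 25.1 F [-0.3 -0.   1.3]
shift [-0.009  0.003  0.032] turn [ 0.    -0.001 -0.   ] j [-0.26  0.85  0.39  1.53 -0.39  1.27  1.59]
```

>>> apply_moves --pt "-0.0035 0 0.007 0 0 0" --pt "-0.007 0 0.0145 0 0 0" --pt "-0.007 0 0.0145 0 0 0"

```text
clock: 12.6
tcp_pos: [0.5943, -0.012, 0.0124]
orientation: [-0.345, -2.684, -0.077]
contact_force: [-0.2, 0.5, -0.4]
grip_width: -0.0001
gripper_force: 0.0
```

```bash
python3 -c "
from h import *
tip([.034,-.042,.027],25)"
```

```text
t 12.6 st tcp [ 26.8 -43.   12.4] tip [ 35.5 -43.   30.9] tilt 25.1 F [-0.2  0.5 -0.4]
shift [-0.002  0.004  0.017] turn [ 0.    -0.001 -0.001] j [-0.26  0.86  0.39  1.54 -0.39  1.27  1.59]
```

>>> apply_moves --pt "-0.0035 0 0.007 0 0 0" --pt "-0.0035 0 0.007 0 0 0"

```text
clock: 12.85
tcp_pos: [0.5943, -0.012, 0.0104]
orientation: [-0.345, -2.684, -0.077]
contact_force: [0.3, 0.2, 0.4]
grip_width: -0.0002
gripper_force: 0.0
```

>>> apply_moves --pt "-0.0035 0 0.007 0 0 0" --pt "-0.0035 0 0.007 0 0 0"

```text
clock: 13.1
tcp_pos: [0.5943, -0.012, 0.0084]
orientation: [-0.345, -2.684, -0.077]
contact_force: [0.4, -0.9, -0.3]
grip_width: 0.0005
gripper_force: 0.0
```

>>> apply_moves --pt "-0.0035 0 0.007 0 0 0" --pt "-0.0035 0 0.007 0 0 0"

```text
clock: 13.35
tcp_pos: [0.5943, -0.012, 0.0064]
orientation: [-0.345, -2.684, -0.077]
contact_force: [0.7, -0.1, 0.8]
grip_width: -0.0002
gripper_force: 0.0
```

>>> apply_moves --pt "-0.0035 0 0.007 0 0 0" --pt "-0.0035 0 0.007 0 0 0"

```text
clock: 13.6
tcp_pos: [0.5944, -0.012, 0.0045]
orientation: [-0.345, -2.684, -0.077]
contact_force: [-0.7, 0.6, -0.2]
grip_width: 0.0001
gripper_force: 0.0
```

>>> apply_moves --pt "-0.0035 0 0.007 0 0 0" --pt "-0.0035 0 0.007 0 0 0"

```text
clock: 13.85
tcp_pos: [0.5947, -0.0121, 0.0035]
orientation: [-0.345, -2.684, -0.077]
contact_force: [-0.9, 0.8, 5.6]
grip_width: 0.0001
gripper_force: 2.7
```

```bash
python3 -c "
from h import *
tip([.034,-.042,.027],25)
g=r.grab_frame('side');q=r.grab_frame('wrist');s=r.grab_frame('scene')
a=cv2.resize(g['pixels'][180:240,280:360],(400,300),interpolation=cv2.INTER_CUBIC);b=cv2.resize(q['pixels'][160:400,160:480],(400,300))
c=cv2.resize(s['pixels'][180:240,295:375],(400,300),interpolation=cv2.INTER_CUBIC)
im=np.vstack([np.hstack([a,b]),np.hstack([c,c*0])])
cv2.imwrite('pics/d9.png',np.clip(im[:,:,::-1].astype(float)*1.4,0,255).astype(np.uint8))
"
```

```text
t 13.85 st tcp [ 27.1 -43.    3.5] tip [ 35.8 -43.   22.1] tilt 25.1 F [-0.9  0.8  5.6]
shift [ 0.015  0.004 -0.015] turn [ 0.    -0.001 -0.001] j [-0.26  0.87  0.39  1.54 -0.4   1.25  1.59]
```

View pics/d9.png

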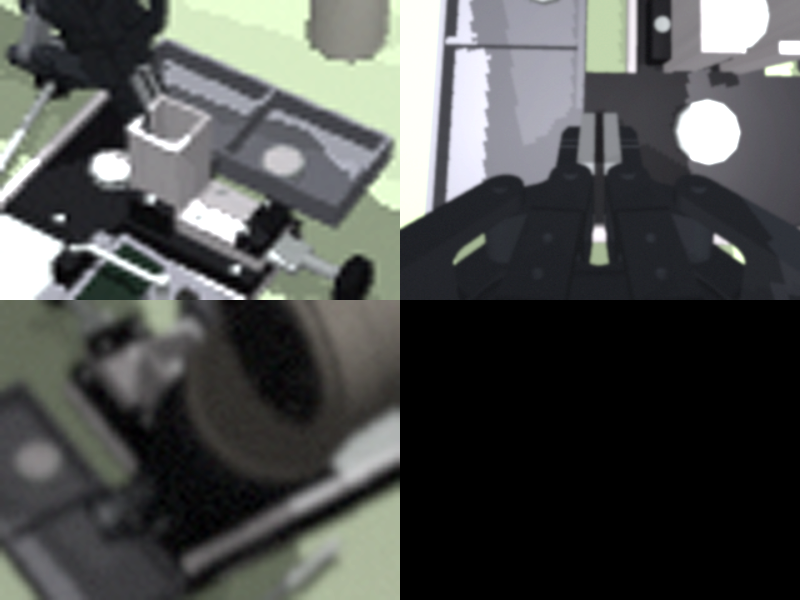

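```bash
python3 -c "
from h import *
q=r.grab_frame('wrist');o=r.get_obs()
print('cell',st(onz(q,[406.4,265.6],.0297)))
T=R.from_rotvec(o['orientation'])
for OF in(.02,.0225,.025):
  for x in(.011,-.011):
    P=T.apply([x,0.008,-OF])+o['tcp_pos'];print(OF,x,st(P),proj(q,P),(proj(q,P)-160)/.8+[400,0])
tip([.034,-.042,.024],25)
"
```

```text
cell [ 0.03564572 -0.00157425  0.0297    ]
0.02 0.011 [ 0.02566046 -0.03499267  0.0262676 ] [336.23488733 244.6860163 ] [620.29360917 105.85752038]
0.02 -0.011 [ 0.04558031 -0.03501285  0.01692956] [335.51875223 283.71716241] [619.39844029 154.64645302]
0.0225 0.011 [ 0.0267216  -0.03499452  0.02853122] [336.49237162 246.86741626] [620.61546452 108.58427033]
0.0225 -0.011 [ 0.04664145 -0.03501471  0.01919318] [335.75534509 286.37416784] [619.69418137 157.9677098 ]
0.025 0.011 [ 0.02778274 -0.03499638  0.03079484] [336.75774451 249.11564829] [620.94718064 111.39456037]
0.025 -0.011 [ 0.04770259 -0.03501656  0.0214568 ] [335.99888576 289.10919911] [619.9986072  161.38649889]
t 14.05 st tcp [ 27.1 -43.    3.5] tip [ 35.8 -43.   22. ] tilt 25.1 F [-1.6  0.5  5. ]
shift [ 0.01   0.004 -0.004] turn [ 0.    -0.001 -0.001] j [-0.26  0.87  0.39  1.54 -0.4   1.25  1.59]
```

```bash
cat >> h.py <<'E'
OFF=.026
YW=-8
tv=np.array([np.cos(np.radians(YW)),np.sin(np.radians(YW)),0]);nv=np.array([-tv[1],tv[0],0])
def push(C,s,z=.0282,th=25,k=-.005):
    P=np.array([C[0],C[1],0])+k*tv-s*nv;P[2]=z
    o=r.get_obs();T=R.from_rotvec(o["orientation"]);G=MS*R.from_euler("z",YW,degrees=True)*R.from_euler("y",th,degrees=True)*R.from_matrix(np.diag([-1.,1,-1]))
    print("t",round(float(o["clock"]),2),"pad",np.round(st(o["tcp_pos"]-OFF*T.as_matrix()[:,2])*1000,1),"target",np.round(P*1000,1),"F",np.round(o["contact_force"],1))
    tc=w(P)+OFF*G.as_matrix()[:,2]
    print("shift",np.round(T.inv().apply(tc-o["tcp_pos"])/.25,4),"turn",np.round((T.inv()*G).as_rotvec()/(np.pi/2),3))
def wcell():
    q=r.grab_frame("wrist");P=q["pixels"].min(2)
    c=proj(q,w((0,0,0)))
    n,l,sx,ce=cv2.connectedComponentsWithStats((P>150).astype(np.uint8))
    for i in range(1,n):
        if 600<sx[i,4]<4000: print("blob",sx[i],np.round(ce[i],1),"st",np.round(st(onz(q,ce[i],.0297))*1000,1))
    for d in r.search_frame(q,"cell1")[:2]:
        b=d["rect"];print("net",round(d["conf"],2),b,np.round(st(onz(q,[b[0]+b[2]/2,b[1]+b[3]/2],.0297))*1000,1))
E
python3 -c "
from h import *
wcell();push([.0356,-.0016],.037)"
```

```text
blob [ 522   48   99  117 3492] [560.6  93. ] st [-51.7  80.8  29.7]
blob [ 198   75   55  120 2313] [223.3 118.8] st [-37.9 -92.2  29.7]
blob [343  82   6 135 675] [345.6 148.6] st [-22.3 -30.1  29.7]
blob [ 254  121   41   39 1235] [274.2 139.8] st [-26.9 -66.1  29.7]
blob [ 520  173   51   37 1265] [540.  192.1] st [-0.1 65.7 29.7]
blob [ 198  199   34  120 2944] [214.3 256.9] st [ 31.5 -93.9  29.7]
blob [ 382  240   50   52 1988] [406.5 265.3] st [35.5 -1.5 29.7]
net 0.87 [378.5, 240.0, 52.6, 51.0] [35.6 -2.3 29.7]
t 14.15 pad [ 38.2 -43.   27. ] target [ 25.5 -37.5  28.2] F [ 0.1 -0.1  4.7]
shift [0.0473 0.0278 0.0171] turn [-0.037 -0.001  0.08 ]
```

>>> apply_moves --pt "0.007 0 -0.0145 0 0 0" --pt "0.035 0.014 -0.005 -0.018 0 0.04" --pt "0.0525 0.028 0.004 -0.037 0 0.08" --pt "0.0473 0.028 0.0171 -0.037 0 0.08"

```text
clock: 14.65
tcp_pos: [0.5841, -0.0026, 0.004]
orientation: [-0.531, -2.657, -0.117]
contact_force: [0.6, 0.6, 0.4]
grip_width: -0.0
gripper_force: 0.0
```

```bash
python3 -c "
from h import *
push([.0356,-.0016],.037);wcell();push([.0356,-.0016],.015)"
```

```text
t 14.65 pad [ 25.4 -38.   27.6] target [ 25.5 -37.5  28.2] F [0.6 0.6 0.4]
shift [ 0.0008  0.0019 -0.0024] turn [-0.    -0.001 -0.   ]
blob [ 483   44  101  121 3262] [524.7  91.4] st [-50.   79.   29.7]
blob [ 583   51   52  136 1613] [603.7 116.4] st [-31.2 116.   29.7]
blob [314 102  21 138 672] [323.9 170.6] st [-23.  -29.4  29.7]
blob [183 109  25  53 735] [193. 129.] st [-53.7 -92.3  29.7]
blob [ 231  151   41   40 1275] [251.1 170.3] st [-28.2 -65.4  29.7]
blob [ 498  173   50   37 1235] [519.6 191.3] st [ 0.8 65.1 29.7]
blob [191 239  15  81 826] [198.2 277.2] st [ 20.3 -96.4  29.7]
blob [ 373  256   51   48 1902] [398.5 279.4] st [34.6 -1.5 29.7]
net 0.68 [370.1, 257.2, 54.3, 43.7] [34.4 -2.1 29.7]
t 14.75 pad [ 25.5 -37.8  27.3] target [ 28.6 -15.8  28.2] F [-0.2 -0.3  0.1]
shift [ 0.0014  0.0893 -0.0035] turn [-0.001 -0.001  0.001]
```

>>> apply_moves --pt "0 0.02 -0.003 0 0 0" --pt "0 0.04 -0.003 0 0 0" --pt "0.0 0.06 -0.003 0 0 0" --pt "0 0.08 -0.003 0 0 0" --pt "0 0.1 -0.003 0 0 0"

```text
clock: 15.38
tcp_pos: [0.5942, 0.0212, 0.0045]
orientation: [-0.53, -2.657, -0.117]
contact_force: [-0.0, -0.5, -0.8]
grip_width: -0.0
gripper_force: 0.0
```

```bash
python3 -c "
from h import *
wcell();push([.047,.08],.015)"
```

```text
blob [ 429   41   91  125 3466] [466.8  91.5] st [-50.5  75.4  29.7]
blob [ 133  107   56  128 3818] [159.3 166.3] st [-32.9 -85.3  29.7]
blob [ 186  151   40   39 1227] [205.5 169.9] st [-27.9 -62.5  29.7]
blob [ 441  172   52   39 1361] [463.4 191.2] st [ 0.6 63.4 29.7]
blob [ 348  252   45   50 1729] [370.3 275.9] st [35.  11.1 29.7]
net 0.55 [345.1, 253.4, 45.6, 46.6] [35.2  9.9 29.7]
t 15.47 pad [ 29.2 -11.8  28. ] target [40.  65.8 28.2] F [ 0.6 -0.  -0. ]
shift [ 3.000e-04  3.135e-01 -8.000e-04] turn [-0.    -0.001  0.001]
```

>>> apply_moves --pt "0 0.025 0 0 0 0" --pt "0 0.05 0 0 0 0" --pt "0.0 0.075 0 0 0 0" --pt "0 0.1 0 0 0 0" --pt "0 0.125 0 0 0 0"

```text
clock: 16.1
tcp_pos: [0.6062, 0.0501, 0.0045]
orientation: [-0.53, -2.657, -0.117]
contact_force: [-0.6, -0.0, 0.6]
grip_width: 0.0001
gripper_force: 0.1
```

```bash
python3 -c "
from h import *
wcell();push([.047,.08],.021)"
```

```text
blob [ 365   43   69  123 2759] [391.8  95. ] st [-49.6  67.6  29.7]
blob [ 127  151   42   77 1770] [145.4 181.5] st [-21.8 -61.8  29.7]
blob [ 374  171   51   40 1411] [395.9 191.2] st [ 0.4 61.2 29.7]
blob [ 128  231   53  102 2808] [158.1 276.5] st [ 25.6 -59.   29.7]
blob [ 333  239   51   51 1667] [361.1 262.1] st [32.3 38.7 29.7]
net 0.87 [333.9, 243.1, 47.4, 44.4] [33.6 36.8 29.7]
t 16.2 pad [33.5 19.4 28. ] target [39.1 59.9 28.2] F [ 0.  -0.3  0.6]
shift [ 0.0002  0.1636 -0.0007] turn [-0.    -0.001  0.001]
```

```bash
python3 -c "
from h import *
C=[.033,.0373]
push(C,.023,.029,25,-.003);push(C,.021,.0272,25,-.003);push(C,.006,.0272,25,-.003)"
```

```text
t 16.2 pad [33.5 19.4 28. ] target [26.8 14.9 29. ] F [ 0.  -0.3  0.6]
shift [ 0.0233 -0.0213  0.0066] turn [-0.    -0.001  0.001]
t 16.2 pad [33.5 19.4 28. ] target [27.1 16.9 27.2] F [ 0.  -0.3  0.6]
shift [ 0.0202 -0.0133  0.0131] turn [-0.    -0.001  0.001]
t 16.2 pad [33.5 19.4 28. ] target [29.2 31.8 27.2] F [ 0.  -0.3  0.6]
shift [0.0201 0.0467 0.013 ] turn [-0.    -0.001  0.001]
```

>>> apply_moves --pt "0.002 -0.02 0 0 0 0" --pt "0.0233 -0.021 0.0066 0 0 0" --pt "0.021 -0.013 0.0115 0 0 0" --pt "0.02 0.015 0.012 0 0 0" --pt "0.02 0.045 0.012 0 0 0"

```text
clock: 16.82
tcp_pos: [0.6053, 0.0631, 0.0038]
orientation: [-0.53, -2.657, -0.117]
contact_force: [0.2, 0.8, -0.0]
grip_width: 0.0001
gripper_force: 0.1
```

```bash
python3 -c "
from h import *
wcell();push([.047,.08],.021)"
```

```text
blob [333  41 116  21 772] [397.2  50.4] st [-77.4  86.6  29.7]
blob [ 342   55   65  123 2601] [366.3 108.2] st [-48.2  65.6  29.7]
blob [ 412   61   67  140 2638] [438.8 120.6] st [-36.5 101.1  29.7]
blob [ 105  158   41   44 1341] [124.6 179.8] st [-28.  -59.4  29.7]
blob [451 175  29  36 757] [465.2 192.8] st [  1.9 107.2  29.7]
blob [ 349  184   52   40 1435] [371.5 203.3] st [ 0.7 60.4 29.7]
net 0.77 [340.2, 244.2, 51.6, 48.1] [31.4 52.8 29.7]
t 16.93 pad [29.4 32.  27.3] target [39.1 59.9 28.2] F [-0.   1.   0.1]
shift [-0.0199  0.1158 -0.013 ] turn [-0.    -0.001  0.001]
```

```bash
sed -i 's/^YW=-8/YW=-25/' h.py; python3 -c "
from h import *
C=[.0315,.0525]
push(C,.027,.030,25,-.003);push(C,.027,.0272,25,-.003);push(C,.021,.0272,25,-.003);push(C,.006,.0272,25,-.003)"
```

```text
t 16.93 pad [29.4 32.  27.3] target [17.4 29.3 30. ] F [-0.   1.   0.1]
shift [ 0.0442 -0.0046  0.009 ] turn [-0.08  -0.001  0.172]
t 16.93 pad [29.4 32.  27.3] target [17.4 29.3 27.2] F [-0.   1.   0.1]
shift [ 0.0395 -0.0046  0.0192] turn [-0.08  -0.001  0.172]
t 16.93 pad [29.4 32.  27.3] target [19.9 34.7 27.2] F [-0.   1.   0.1]
shift [0.0331 0.0183 0.0162] turn [-0.08  -0.001  0.172]
t 16.93 pad [29.4 32.  27.3] target [26.2 48.3 27.2] F [-0.   1.   0.1]
shift [0.0171 0.0757 0.0087] turn [-0.08  -0.001  0.172]
```

>>> apply_moves --pt "0.005 -0.022 -0.009 0 0 0" --pt "0.022 -0.012 0 -0.04 0 0.086" --pt "0.041 0.004 0.0075 -0.08 0 0.172" --pt "0.0365 0.006 0.017 -0.08 0 0.172"

```text
clock: 17.42
tcp_pos: [0.5963, 0.0656, 0.0045]
orientation: [-0.926, -2.561, -0.203]
contact_force: [0.9, 0.2, 0.0]
grip_width: -0.0
gripper_force: 0.3
```

```bash
python3 -c "
from h import *
C=[.0315,.0525]
wcell();push(C,.021,.0272,25,-.003);push(C,.006,.0272,25,-.003)"
```

```text
blob [ 365   66   58  125 1102] [395.7 125.1] st [-30.5  93.5  29.7]
blob [  29   76   61  102 1946] [ 68.4 136.6] st [-95.8 -59.9  29.7]
blob [ 340  183   49   49 1300] [364.9 208.4] st [ 1.3 60.5 29.7]
blob [105 237  33  37 803] [122.6 252.9] st [-29.2 -55.7  29.7]
net 0.55 [352.7, 245.2, 50.7, 47.2] [30.3 53.3 29.7]
t 17.52 pad [19.  29.4 27.4] target [19.9 34.7 27.2] F [1.1 0.4 0.6]
shift [0.0047 0.0211 0.0033] turn [-0.001 -0.001  0.001]
t 17.52 pad [19.  29.4 27.4] target [26.2 48.3 27.2] F [1.1 0.4 0.6]
shift [0.0046 0.0811 0.0031] turn [-0.001 -0.001  0.001]
```

>>> apply_moves --pt "0.004 0.018 0.002 0 0 0" --pt "0.004 0.034 0.002 0 0 0" --pt "0.004 0.05 0.002 0 0 0" --pt "0.004 0.066 0.002 0 0 0" --pt "0.004 0.081 0.002 0 0 0"

```text
clock: 18.15
tcp_pos: [0.6085, 0.0842, 0.0038]
orientation: [-0.923, -2.561, -0.203]
contact_force: [-0.8, 0.4, -0.3]
grip_width: 0.0002
gripper_force: 0.1
```

```bash
python3 -c "
from h import *
C=[.0315,.0525]
wcell();push([.04,.08],.021,.0272,25,-.003)
for c in('side','scene'):
  f=r.grab_frame(c)
  for t in('plate','cell1'):
    for d in r.landmark_of(f,t)[:1]: print(c,t,round(d['conf'],2),np.round(st(onz(f,d['point'],.022))*1000,1),np.round(d['point'],1))"
```

```text
blob [ 310   71   59  126 1179] [339.7 130.9] st [-32.5  87.2  29.7]
blob [  31  103   41   77 1709] [ 52.2 144.3] st [-87.6 -47.4  29.7]
blob [376 158  44  40 869] [400.3 177.2] st [  1.9 104.2  29.7]
blob [ 292  187   49   50 1345] [316.9 213.7] st [ 0.9 58.9 29.7]
net 0.84 [338.0, 244.1, 49.1, 47.4] [33.8 67.8 29.7]
t 18.25 pad [26.3 49.4 27.3] target [28.4 62.2 27.2] F [-0.6 -1.   0.1]
shift [0.0125 0.0501 0.0065] turn [-0.    -0.001 -0.001]
side plate 0.74 [46.  89.9 22. ] [280.1 234.2]
side cell1 0.58 [36.8 73.  22. ] [286.7 231.4]
scene cell1 0.51 [-40.3  27.6  22. ] [330.5 190.6]
```

>>> apply_moves --pt "0.002 0.015 0 0 0 0" --pt "0.002 0.03 0 0 0 0" --pt "0.002 0.045 0 0 0 0" --pt "0.002 0.058 0 0 0 0" --pt "0.002 0.058 0 0 0 0"

```text
clock: 19.18
tcp_pos: [0.6174, 0.0957, 0.004]
orientation: [-0.923, -2.561, -0.204]
contact_force: [0.0, -0.1, -0.0]
grip_width: 0.0002
gripper_force: 0.0
```

```bash
python3 -c "
from h import *
wcell();push([.04,.08],.021,.0272,25,-.003)
for c in('side','wrist'):
  f=r.grab_frame(c);save(f,c+'E')
  for t in('plate','cell1'):
    for d in r.landmark_of(f,t)[:1]: print(c,t,round(d['conf'],2),np.round(st(onz(f,d['point'],.022))*1000,1),np.round(d['point'],1))"
```

```text
blob [ 273   72   60  127 1194] [302.4 132.6] st [-34.   83.1  29.7]
blob [   0  109   61   74 2443] [ 32.4 147.5] st [-84.7 -43.7  29.7]
blob [191 133  56 130 726] [219.5 199.8] st [-20.1  31.6  29.7]
blob [ 346  157   43   45 1043] [367.8 179.1] st [  1.6 102.6  29.7]
blob [ 261  192   49   46 1304] [284.8 215.3] st [ 0.6 57.7 29.7]
net 0.87 [331.6, 241.9, 53.8, 44.8] [37.2 80.1 29.7]
t 19.27 pad [32.  62.  27.5] target [28.4 62.2 27.2] F [ 0.8 -0.4  0.5]
shift [ 0.0113 -0.005   0.0069] turn [-0.001 -0.001 -0.001]
side plate 0.85 [41.2 81.8 22. ] [283.4 232.9]
side cell1 0.62 [34.3 89.9 22. ] [283.7 236. ]
wrist plate 0.89 [44.2 77.4 22. ] [359.  278.2]
wrist cell1 0.95 [37.7 80.8 22. ] [359.5 263.3]
```

>>> apply_moves --pt "0 -0.03 0 0 0 0" --pt "0 -0.06 0 0 0 0" --pt "0.05 -0.06 -0.11 0 0 0" --pt "0.11 -0.06 -0.24 0 0 0" --pt "0.17 -0.06 -0.36 0 0 0"

```text
clock: 20.2
tcp_pos: [0.6072, 0.0833, 0.1047]
orientation: [-0.925, -2.56, -0.203]
contact_force: [0.3, 0.4, 0.8]
grip_width: -0.0003
gripper_force: 0.0
```

```bash
python3 -c "
from h import *
push([.04,.08],.021)
for c in('side','wrist','scene'):
  f=r.grab_frame(c);save(f,c+'F')
  for t,z in(('plate',.0215),('cell1',.0215),('plunger_face',.0275),('cell2',.03)):
    for d in r.landmark_of(f,t)[:1]: print(c,t,round(d['conf'],2),np.round(st(onz(f,d['point'],z))*1000,1),np.round(d['point'],1))"
```

```text
t 20.2 pad [ 25.3  47.8 128.3] target [26.6 63.1 28.2] F [0.3 0.4 0.8]
shift [-0.1505  0.0583  0.3714] turn [-0.    -0.001 -0.002]
side plate 0.96 [39.6 77.4 21.5] [284.9 232.2]
side cell1 0.46 [ -20.1 -460.1   21.5] [391.2 136.8]
side plunger_face 0.41 [-121.   -10.2   27.5] [354.6 233.4]
side cell2 0.46 [ -24.3 -448.6   30. ] [391.2 136.8]
wrist plate 0.59 [44.9 77.1 21.5] [363.2 267.7]
wrist cell1 0.71 [36.7 80.9 21.5] [362.9 256.3]
wrist plunger_face 0.76 [-119.2    1.2   27.5] [196.  126.2]
wrist cell2 0.71 [35.9 80.  30. ] [362.9 256.3]
scene plate 0.76 [46.  77.3 21.5] [364.9 203.6]
scene cell1 0.53 [37.7 81.3 21.5] [364.2 200.9]
scene plunger_face 0.62 [-108.9   -3.7   27.5] [306.6 178.1]
scene cell2 0.53 [42.8 76.6 30. ] [364.2 200.9]
```

```bash
python3 -c "
from bench import r
print(r.hand_in())"
```

```text
the job is handed in; nothing more can be done
None
```

I pressed the plunger fully in and let it spring back. I then pushed the one cell that came out onto the tester's contact plate, about 8 mm (stroke direction) and 4 mm (across) from centre by the last camera images, and handed in at about 20 s with the hand clear; no verdict was returned, and I did not separately confirm that the next cell dropped to the deck.

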